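# Pack hexagonal blocks in a glue-up tray

## Robot

A 6-joint arm with a two-finger parallel gripper is mounted at the origin on the work surface; the furniture and walls round the work are solid. World frame = base frame: x ahead of the robot, y to its left, z up, the work surface at z = 0. Lengths are in m, angles in rad, forces in N, time in s.
With the tool pointing down it reaches from about 0.35 to 0.975 m from the base axis. Payload 7.1 kg.
Tool frame: the origin (TCP) lies midway between the tips of the shut fingers; the grasp point (between the pads) lies 19 mm behind it; z points along the fingers, y is the line along which they close (so a half turn about z gives the same grasp; the last joint's range is limited). The gripper opens to 88 mm and grips with 3 to 60 N. Pads are 20 mm wide; open, the fingers measure 115 mm over their backs; the gripper's body (75 mm by 178 mm) begins 61 mm behind the grasp point.
Start: joints at [-1.234, 0.423, 1.63, -0, 1.089, -0.019], TCP at [0.218, -0.586, 0.223] pointing down, gripper open.
Joint ranges: [-3, 3], [-0.9, 2.11], [0.09, 2.58], [-1.31, 4.45], [0.11, 2.69], [-2.54, 2.54]. Speed limits (rad/s): [2.39, 2.39, 3.01, 3.14, 3.14, 3.14].

## Interface

Orientations are given as a unit quaternion [w, x, y, z].
In Python, from station import manip, cams gives the robot as it stands (manip), with the cameras (cams). Calls block until the motion is done:
- manip.move_pose(position, orientation): joint-space move of the TCP to a pose.
- manip.movel(position, frame=None, v=0.15, until_force=None): straight line of the TCP; frame=None keeps the orientation; v is the mean speed in m/s. With until_force (N) it stops when the force on the tool has changed by that much, and returns True; else False.
- manip.movej(angles): joint-space move.
- manip.command_gripper(opening): opening from 0.0 (shut) to 1.0 (fully open); the grip force is fixed at half the most; returns when the fingers have stopped.
- manip.wait(seconds).
- manip.inverse_kinematics(position, orientation): joint angles nearest the present ones, or None.
- cams.read_camera(name): name is "scene" or "top" or "wrist"; returns the picture (480x640x3 uint8, red, green, blue); there is no depth.
- cams.camera_info(name): a dict with "intrinsics" (3x3 intrinsics, pixels), "T" (4x4, takes a point from camera to world coordinates); the wrist camera has in their place "tool_from_camera" (4x4, takes a point from camera to tool coordinates, whose origin is the TCP and whose axes are the flange's). Camera axes: x right, y up, looking along -z (the intrinsics and any distortion apply to the point x, -y, -z); pixel columns grow to the right and rows downward; lengths in m; the calibration is good to about 2 mm. The wrist camera is an equidistant fisheye: a pixel r from the principal point sees the ray r / f radians off the axis. A picture is of the moment at which its call begins: read the wrist's pose just before it. camera_info takes no time and is no camera call.
A pose or a line that the arm cannot do raises manip.MotionError and nothing moves.
- manip.job_done(): hands the job in; it is judged then, once.
Readings, each from a call of its own:
- manip.get_time(): time.
- manip.get_joint_pos(): joint angles.
- manip.get_qvel(): joint speeds.
- manip.get_effort(): joint torques, N m.
- manip.get_tcp_pos(): TCP position.
- manip.get_ee_rot(): TCP orientation.
- manip.get_ft_force(): force on the tool from outside, world axes, zero at the start.
- manip.get_ft_torque(): the same for the moment, N m.
- manip.get_grip_width(): opening from 0.0 (shut) to 1.0 (fully open).
- manip.get_finger_force(): force on a finger pad.
Only numpy, scipy, OpenCV 4.12 (cv2) and the standard library are available. Lean on these libraries where they do the work, as an engineer would, in place of code of your own. Each camera call takes 0.05 s, during which the arm holds its last target. There are 200 camera calls.

## Task

Two wooden hexagon blocks are still missing from the pack of four in the low tray. Lift the block that stands on edge out of the slotted rack, lay it flat on the bench and take it again round its sides; pack it and the hexagon block lying loose on the bench flat in the tray, in front of the two blocks already there, so that one nests in the notch between those two and the other lies beside it, on either side, touching both it and the back block next to it, flat side against flat side with no gaps. Leave the other things on the bench where they are.

Things in the scene. Friction and masses are not known exactly. Their poses are not given: they have to be found in the camera images.
- tray: Low wooden tray, fixed, 157 mm deep (x) by 226 mm wide (y). Origin under its centre on the bench; x points to its far rim, y to its left, z up. Floor 8 mm up; rim 8 mm thick all round, top 18 mm up. Two blocks lie in the back row against the far rim; a fixed strip each side of them (x = 34 to 58 mm, from y = 52.5 mm out to the side rim, top 18 mm up) keeps them from spreading.
- notch_place (a point): Centre of the front-row place in the notch between the two back blocks: on the tray floor, tray x = -5, y = 0 mm. A packed block's centre is 15 mm above it, corners towards the tray's +x and -x, flat sides towards +y and -y.
- left_place (a point): Centre of the front-row place left of the notch: on the tray floor, tray x = -5, y = +52 mm; a packed block lies the same way round as in the notch.
- right_place (a point): Centre of the front-row place right of the notch: on the tray floor, tray x = -5, y = -52 mm; a packed block lies the same way round as in the notch.
- back_block_left: Hexagonal block of dark wood, 52 mm across flats, 60 mm across corners, 30 mm thick, about 55 g. Origin at its centre; z is the hexagon's axis, x points at a corner, y is square to a flat side. Loose, lies in the tray's back row, left; corners to the tray's +x and -x, its centre 23 mm above the bench.
- back_block_right: Hexagonal block of dark wood, 52 mm across flats, 60 mm across corners, 30 mm thick, about 55 g. Origin at its centre; z is the hexagon's axis, x points at a corner, y is square to a flat side. Loose, lies in the tray's back row, right, flat side against the left one; corners to the tray's +x and -x, its centre 23 mm above the bench.
- standing_block: Hexagonal block of dark wood, 52 mm across flats, 60 mm across corners, 30 mm thick, about 55 g. Origin at its centre; z is the hexagon's axis, x points at a corner, y is square to a flat side. Stands on one flat side in a slot of the rack (its z axis level, across the slot; its centre 34 mm and its top 60 mm above the bench).
- lying_block: Hexagonal block of dark wood, 52 mm across flats, 60 mm across corners, 30 mm thick, about 55 g. Origin at its centre; z is the hexagon's axis, x points at a corner, y is square to a flat side. Lies flat and loose on the bench (centre 15 mm up).
- rack: Low wooden finishing rack, fixed to the bench, 96 mm (x) by 128 mm (y). Origin under its centre on the bench, z up. Two slots 32 mm wide run along its x, centred at y = -34 mm (the standing block is in this one) and y = +34 mm (empty); slot floor 8 mm and rib tops 23 mm above the bench.
- spacer_block: Bystander: rectangular wood offcut 60 x 85 x 30 mm, loose; origin under its centre. It and the lying block may have changed places.
- try_square: Bystander: try square 125 x 226 x 19 mm, loose, on the far left of the bench; origin under the middle of its outline.
- pencil: Bystander: flat carpenter pencil 174 mm long, 8 mm thick, loose, on the bench in front of the rack; origin under its middle, its y axis runs along it.

How it is judged:
On the way:
1. the block from the rack lies flat on the bench, outside the tray and the rack ((angle between standing_block's own z axis and vertical below 0.08 rad or angle between standing_block's own z axis and vertical above 3.06 rad) and height (world z) of standing_block below 0.018 m), for 0.2 s.
At the end, for the whole second after the job is handed in: All four blocks at rest and flat (within 0.08 rad, either face up) on the tray floor. The back blocks touch each other; one added block touches both, the other touches it and one back block. Touching: centres under 54.5 mm apart (gap under 2.5 mm). Either block in either place (distance between back_block_left and back_block_right below 0.0545 m and ((distance between standing_block and back_block_left below 0.0545 m and distance between standing_block and back_block_right below 0.0545 m and distance between lying_block and standing_block below 0.0545 m and (distance between lying_block and back_block_left below 0.0545 m or distance between lying_block and back_block_right below 0.0545 m)) or (distance between lying_block and back_block_left below 0.0545 m and distance between lying_block and back_block_right below 0.0545 m and distance between standing_block and lying_block below 0.0545 m and (distance between standing_block and back_block_left below 0.0545 m or distance between standing_block and back_block_right below 0.0545 m))) and (angle between back_block_left's own z axis and vertical below 0.08 rad or angle between back_block_left's own z axis and vertical above 3.06 rad) and z of back_block_left in the frame of tray between 0.02 and 0.0255 m and linear speed of each of back_block_left, back_block_right, standing_block, lying_block below 0.02 m/s and (angle between back_block_right's own z axis and vertical below 0.08 rad or angle between back_block_right's own z axis and vertical above 3.06 rad) and z of back_block_right in the frame of tray between 0.02 and 0.0255 m and (angle between standing_block's own z axis and vertical below 0.08 rad or angle between standing_block's own z axis and vertical above 3.06 rad) and z of standing_block in the frame of tray between 0.02 and 0.0255 m and (angle between lying_block's own z axis and vertical below 0.08 rad or angle between lying_block's own z axis and vertical above 3.06 rad) and z of lying_block in the frame of tray between 0.02 and 0.0255 m).
It fails at once if a bystander (spacer block, try square or pencil) is moved more than 30 mm (distance of any of spacer_block, try_square, pencil from where it was at the start of the episode above 0.03 m).
It also fails if it takes over 72 s, if anything falls off the work surface, if the arm or the gripper's body presses on something with over 40 N, if the wrist force passes 120 N, or if a joint passes its speed limit or range.

## Working session

There is one attempt and no reset: what is moved stays moved. The work goes in short steps, each a Python script; the robot and the scene stay as the last script left them, time stands still between calls to the robot, and variables do not carry over. Pictures are saved under pics/ and viewed, at most 10 in all, crops included, and the job is handed in when it is done.

```bash
ls; mkdir -p pics; python3 - <<'E'
from station import manip, cams
import cv2,numpy as np
np.set_printoptions(precision=4,suppress=True)
for n in("top","scene"):
    cv2.imwrite(f"pics/{n}0.png",cams.read_camera(n)[:,:,::-1]); i=cams.camera_info(n); print(n,i)
print(cams.camera_info("wrist"),manip.get_time(),manip.get_ee_rot())
E
```

```text
pics
station.py
top {'intrinsics': array([[525.5317,   0.    , 325.2862],
       [  0.    , 525.5317, 224.3073],
       [  0.    ,   0.    ,   1.    ]]), 'T': array([[ 0.022 ,  0.9942, -0.1053,  0.3897],
       [-0.9995,  0.0243,  0.021 ,  0.0356],
       [ 0.0235,  0.1048,  0.9942,  1.1722],
       [ 0.    ,  0.    ,  0.    ,  1.    ]])}
scene {'intrinsics': array([[561.5573,   0.    , 315.1534],
       [  0.    , 561.5573, 239.8637],
       [  0.    ,   0.    ,   1.    ]]), 'T': array([[-0.7408,  0.3739, -0.5581, -0.1243],
       [-0.6718, -0.4099,  0.617 ,  0.7248],
       [ 0.0019,  0.832 ,  0.5548,  0.664 ],
       [ 0.    ,  0.    ,  0.    ,  1.    ]])}
{'intrinsics': array([[371.6483,   0.    , 316.7639],
       [  0.    , 371.6483, 231.7238],
       [  0.    ,   0.    ,   1.    ]]), 'tool_from_camera': array([[-0.0009,  0.9646,  0.2638,  0.0712],
       [ 1.    ,  0.0007,  0.0007,  0.0001],
       [ 0.0005,  0.2638, -0.9646, -0.1621],
       [ 0.    ,  0.    ,  0.    ,  1.    ]])} 0.1 [-0.0007  0.9842  0.177  -0.0001]
```

View pics/top0.png

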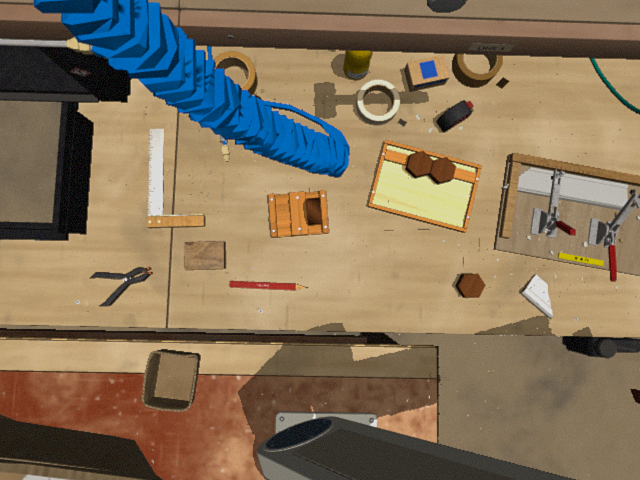

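View pics/scene0.png

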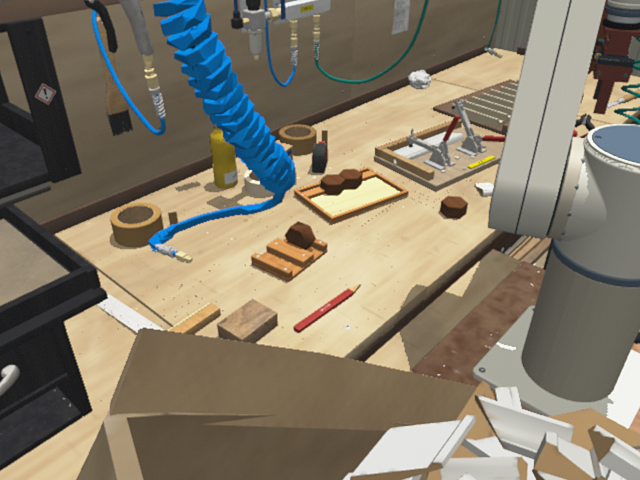

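The top view shows the tray around (425,185) with its two back blocks at (418,163) and (441,168). The rack is at (298,214) with the standing block in its right slot at (316,208), and the lying block is at (469,286). The spacer is at (205,255) and the pencil at (268,286). A blue hose ends near (338,165), or (285,185) in the scene view. Next I'll zoom in and triangulate the hose.

```bash
cat > h.py <<'E'
from station import manip, cams
import cv2,numpy as np
np.set_printoptions(precision=4,suppress=True)
from scipy.spatial.transform import Rotation as R
def ray(n,u,v):
    i=cams.camera_info(n);K=i["intrinsics"];T=i["T"]
    d=T[:3,:3]@np.array([(u-K[0,2])/K[0,0],-(v-K[1,2])/K[1,1],-1]); return T[:3,3],d
def px(n,u,v,z):
    o,d=ray(n,u,v); return o+d*(z-o[2])/d[2]
def tri(a,b):
    (o,d),(p,e)=ray(*a),ray(*b); s=np.linalg.lstsq(np.c_[d,-e],p-o,rcond=None)[0]
    return (o+d*s[0]+p+e*s[1])/2,np.linalg.norm(o+d*s[0]-p-e*s[1])
def quat(yaw):  # tool down, tool y axis at world angle yaw+pi/2 ; tool x along yaw
    c,s=np.cos(yaw),np.sin(yaw)
    q=R.from_matrix(np.c_[[c,s,0],[s,-c,0],[0,0,-1]]).as_quat(); return [q[3],q[0],q[1],q[2]]
def toolT():
    q=np.array(manip.get_ee_rot());T=np.eye(4);T[:3,:3]=R.from_quat(q[[1,2,3,0]]).as_matrix();T[:3,3]=manip.get_tcp_pos();return T
def wray(T,u,v):  # T = tool pose at picture
    i=cams.camera_info("wrist");K=i["intrinsics"];C=T@i["tool_from_camera"]
    x,y=(u-K[0,2]),(v-K[1,2]);r=np.hypot(x,y);t=r/K[0,0]
    return C[:3,3],C[:3,:3]@np.array([np.sin(t)*x/r,-np.sin(t)*y/r,-np.cos(t)])
def wpx(T,u,v,z):
    o,d=wray(T,u,v);return o+d*(z-o[2])/d[2]
def wproj(T,P):
    i=cams.camera_info("wrist");K=i["intrinsics"];C=T@i["tool_from_camera"]
    p=C[:3,:3].T@(np.asarray(P)-C[:3,3]);q=np.hypot(p[0],p[1]);t=np.arctan2(q,-p[2])
    return K[0,2]+K[0,0]*t*p[0]/q,K[1,2]-K[0,0]*t*p[1]/q
E
python3 - <<'E'
from h import *
print("hose tip",tri(("top",338,170),("scene",285,190)))
print("hose mid",tri(("top",237,110),("scene",228,95)))
for n,u,v,z in[("tray",425,185,.018),("bb",418,163,.038),("bb",441,168,.038),("rack",298,214,.023),("stand",316,208,.06),("lying",469,286,.03),("spacer",205,255,.03),("pencil",268,286,.008)]: print(n,px("top",u,v,z))
im=cv2.imread("pics/top0.png")[125:315,255:505]; cv2.imwrite("pics/top0c.png",cv2.resize(im,None,fx=3,fy=3,interpolation=cv2.INTER_CUBIC))
E
```

```text
hose tip (array([ 0.6212, -0.0091,  0.0934]), np.float64(0.006706490787976794))
hose mid (array([0.6382, 0.1452, 0.3438]), np.float64(0.05505607413015909))
tray [ 0.6058 -0.21    0.018 ]
bb [ 0.6509 -0.1901  0.038 ]
bb [ 0.641  -0.2411  0.038 ]
rack [0.5327 0.0718 0.023 ]
stand [0.542  0.0326 0.06  ]
lying [ 0.3835 -0.3039  0.03  ]
spacer [0.4376 0.2698 0.03  ]
pencil [0.3738 0.1337 0.008 ]
```

View pics/top0c.png

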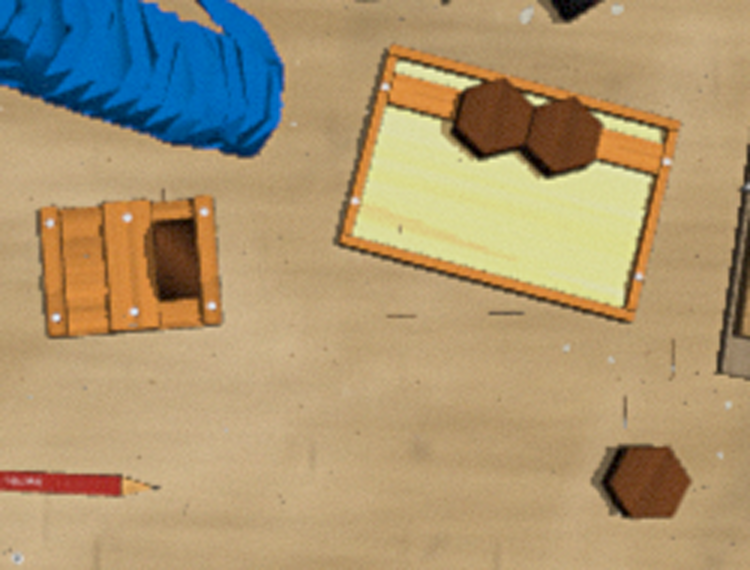

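```bash
python3 - <<'E'
from h import *
# hose axis: plane from scene line intersected by top rays
o,d1=ray("scene",190,5);_,d2=ray("scene",272,175);n=np.cross(d1,d2)
for u,v in[(90,20),(150,60),(237,110),(290,138),(325,155)]:
    p,e=ray("top",u,v);print("hose",p+e*(n@(o-p))/(n@e))
print("front edge",px("top",335,177,.07),px("top",300,163,.12))
C=[px("top",u,v,.018)[:2] for u,v in[(385,140.3),(481.3,165.7),(465.7,232),(368.3,206)]]
print("tray corners",C,"c",np.mean(C,0),[np.linalg.norm(C[i]-C[(i+1)%4]) for i in range(4)])
print("q0",manip.inverse_kinematics([.55,-.22,.27],quat(-.2)),manip.inverse_kinematics([.46,.05,.27],quat(np.pi)))
manip.move_pose([.52,-.22,.27],quat(-.2)); T=toolT(); im=cams.read_camera("wrist"); np.save("TA.npy",T); cv2.imwrite("pics/wA.png",im[:,:,::-1])
print(T, manip.get_time())
E
```

```text
hose [0.6363 0.2586 0.6789]
hose [0.632  0.2252 0.5976]
hose [0.6315 0.1513 0.4303]
hose [0.6342 0.0814 0.2765]
hose [0.6389 0.0173 0.1387]
front edge [ 0.6083 -0.0062  0.07  ] [0.6254 0.0675 0.12  ]
tray corners [array([ 0.7055, -0.1192]), array([ 0.6532, -0.3372]), array([ 0.5024, -0.3009]), array([ 0.5552, -0.0835])] c [ 0.6041 -0.2102] [np.float64(0.22414481084461038), np.float64(0.1550700514592582), np.float64(0.22368877531433515), np.float64(0.1545177907238216)]
q0 [-0.4006  0.3249  1.6608 -0.      1.1559  1.3702] [ 0.0825  0.1203  1.9283 -0.      1.093  -1.4882]
[[ 0.98   -0.1991 -0.0001  0.5198]
 [-0.1991 -0.98   -0.0001 -0.2206]
 [-0.0001  0.0001 -1.      0.2699]
 [ 0.      0.      0.      1.    ]] 1.8917
```

View pics/wA.png

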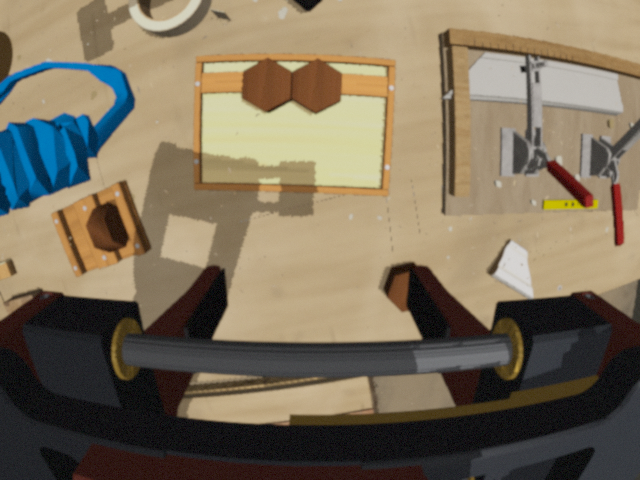

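Wrist view A shows the tray rim corners at about (195,57), (395,61), (389,193) and (195,189), and the back blocks at (266,85) and (316,86). The fingers partly hide the lying block at (400,287), so I'll take dedicated shots of it and the rack and join the crops.

```bash
python3 - <<'E'
from h import *
A=cv2.imread("pics/wA.png")
def shot(n,p,yaw):
    manip.move_pose(p,quat(yaw));T=toolT();im=cams.read_camera("wrist")[:,:,::-1].copy();np.save(f"T{n}.npy",T);cv2.imwrite(f"pics/w{n}.png",im);return T,im
TC,C=shot("C",[.47,-.29,.27],np.pi); TB,B=shot("B",[.43,.04,.27],0)
out=[]
for T,im,P,n in((TB,B,(.535,.06,.03),"B"),(TC,C,(.385,-.30,.03),"C")):
    u,v=[int(x) for x in wproj(T,P)]; print(n,u,v); u0,v0=max(u-75,0),max(v-75,0)
    print("origin",u0,v0); out.append(cv2.resize(im[v0:v0+150,u0:u0+133],(399,450),interpolation=cv2.INTER_CUBIC))
cv2.imwrite("pics/BC.png",np.hstack(out))
cv2.imwrite("pics/Ac.png",cv2.resize(A[40:210,180:410],None,fx=3.4,fy=3.4,interpolation=cv2.INTER_CUBIC))
print(manip.get_time())
E
```

```text
B 297 101
origin 222 26
C 307 119
origin 232 44
8.0833
```

View pics/BC.png

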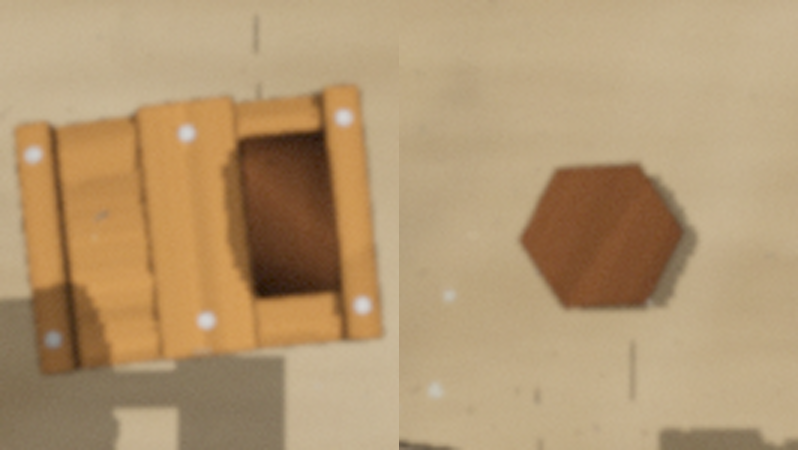

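View pics/Ac.png

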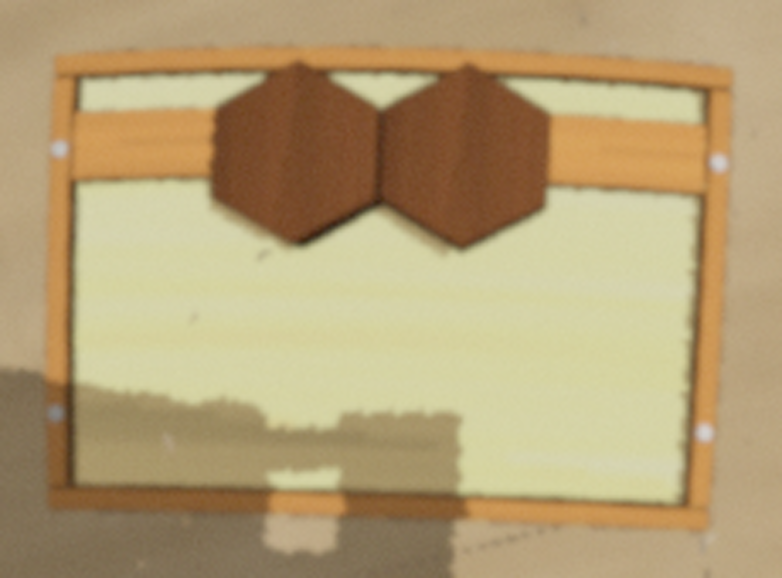

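The BC crop shows the rack corners at (15,125), (358,86), (382,338) and (42,373), with the block's four visible corners at (238,138), (328,132), (340,290) and (258,297). The lying hexagon is sharp, centred at about (601,237). Crop A gives the tray corners (56,57), (732,70), (706,527), (50,510) and both back hexagons touching along x≈380. Now I'll fit models to these points.

```bash
cat > fit.py <<'E'
from h import *
def fit(M,P):  # rigid 2d fit M->P : centre, yaw, rms(mm)
    M=np.array(M);P=np.array(P);m,p=M.mean(0),P.mean(0);H=(M-m).T@(P-p)
    a=np.arctan2(H[0,1]-H[1,0],H[0,0]+H[1,1]);c,s=np.cos(a),np.sin(a);Rm=np.array([[c,-s],[s,c]])
    t=p-Rm@m;return t,a,1e3*np.sqrt(((M@Rm.T+t-P)**2).sum(1).mean())
TA,TB,TC=[np.load(f"T{n}.npy") for n in"ABC"]
def pts(T,L,f,o,z): return [wpx(T,u/f+o[0],v/f+o[1],z)[:2] for u,v in L]
hexm=lambda k0,sgn=-1:[(.03002*np.cos(np.pi/3*(k0+sgn*i)),.03002*np.sin(np.pi/3*(k0+sgn*i))) for i in range(6)]
tray=fit([(.0785,.113),(.0785,-.113),(-.0785,-.113),(-.0785,.113)],pts(TA,[(56,57),(732,70),(706,527),(50,510)],3.4,(180,40),.018))
bl=fit(hexm(0),pts(TA,[(297,64),(380,108),(380,202),(299,244),(211,197),(217,107)],3.4,(180,40),.038))
br=fit(hexm(0),pts(TA,[(468,64),(549,110),(547,206),(463,249),(380,202),(380,108)],3.4,(180,40),.038))
ly=fit(hexm(0),pts(TC,[(u-399,v) for u,v in[(556,166),(638,164),(683,236),(645,306),(566,308),(520,240)]],3,(232,44),.03))
rack=fit([(.048,.064),(.048,-.064),(-.048,-.064),(-.048,.064)],pts(TB,[(15,125),(358,86),(382,338),(42,373)],3,(222,26),.023))
st=fit([(.03,.015),(.03,-.015),(-.03,-.015),(-.03,.015)],pts(TB,[(238,138),(328,132),(340,290),(258,297)],3,(222,26),.034))
def w(f,x,y): c,s=np.cos(f[1]),np.sin(f[1]);return f[0]+np.array([c*x-s*y,s*x+c*y])
E
python3 - <<'E'
from fit import *
for n,f in dict(tray=tray,bl=bl,br=br,ly=ly,rack=rack,st=st).items(): print(n,f[0],np.degrees(f[1]),"rms mm",f[2])
print("bl expected",w(tray,.04,.026),"br",w(tray,.04,-.026),"sep",np.linalg.norm(bl[0]-br[0]))
print("slot",w(rack,0,-.034))
print("top cam: lying",px("top",469,286,.03))
E
```

```text
tray [ 0.6059 -0.21  ] -13.618520879862617 rms mm 1.7029008320193146
bl [ 0.6505 -0.1945] -13.210583475349468 rms mm 1.2561386112557336
br [ 0.6384 -0.2448] -12.661044751878308 rms mm 0.5328362884228944
ly [ 0.3881 -0.3083] -148.000967389839 rms mm 1.0294550830480573
rack [0.5359 0.0713] 5.340348605200358 rms mm 1.3391527527501146
st [0.5393 0.0373] 5.343597662709781 rms mm 1.4513818385168977
bl expected [ 0.6509 -0.1942] br [ 0.6386 -0.2447] sep 0.05171640235164496
slot [0.5391 0.0375]
top cam: lying [ 0.3835 -0.3039  0.03  ]
```

```bash
python3 - <<'E'
from fit import *
yaw=np.pi+rack[1]; x,y=(st[0]+w(rack,0,-.034))/2
manip.move_pose([.46,.03,.2],quat(yaw)); manip.command_gripper(.65)
manip.movel([x,y,.10],v=.2); print("contact",manip.movel([x,y,.028],v=.1,until_force=8),manip.get_tcp_pos())
manip.command_gripper(0); print("grip",manip.get_grip_width()*88,manip.get_finger_force())
manip.movel([x,y,.11],v=.1); print("hold",manip.get_grip_width()*88,manip.get_ft_force())
manip.movel([.42,-.09,.11],v=.25); manip.movel([.42,-.09,.035],v=.15)
print("down",manip.movel([.42,-.09,.014],v=.03,until_force=3),manip.get_tcp_pos(),manip.get_ft_force(),manip.get_time())
E
```

```text
contact False [0.5396 0.0374 0.0284]
grip 29.784347714898182 30.000629425048828
hold 29.863422248946065 [ 0.5956  0.8436 -2.2303]
down True [ 0.4202 -0.0901  0.0197] [ 1.236  -0.8001  0.4163] 16.6917
```

```bash
python3 - <<'E'
from fit import *
manip.command_gripper(1.0)
d=-np.array([-np.sin(rack[1]),np.cos(rack[1])]); p=np.array([.42,-.09])
manip.movel([.42,-.09,.048],v=.1)
print("push",manip.movel([*(p+d*.064),.048],v=.08,until_force=15),manip.get_tcp_pos(),manip.get_ft_force())
manip.movel([*(p+d*.06),.12],v=.2)
manip.move_pose([.50,-.14,.27],quat(np.pi)); manip.wait(.2)
T=toolT();np.save("TD.npy",T); im=cams.read_camera("wrist")[:,:,::-1]
u,v=[int(a) for a in wproj(T,(.42,-.135,.03))]; print(u,v,"origin",u-110,max(v-85,0)); v=max(v-85,0)
cv2.imwrite("pics/D.png",cv2.resize(im[v:v+170,u-110:u+110],None,fx=3.4,fy=3.4,interpolation=cv2.INTER_CUBIC)); print(manip.get_time())
E
```

```text
push False [ 0.4257 -0.1535  0.0479] [ 0.2501 -0.4177 -0.2276]
321 128 origin 211 43
20.5417
```

View pics/D.png

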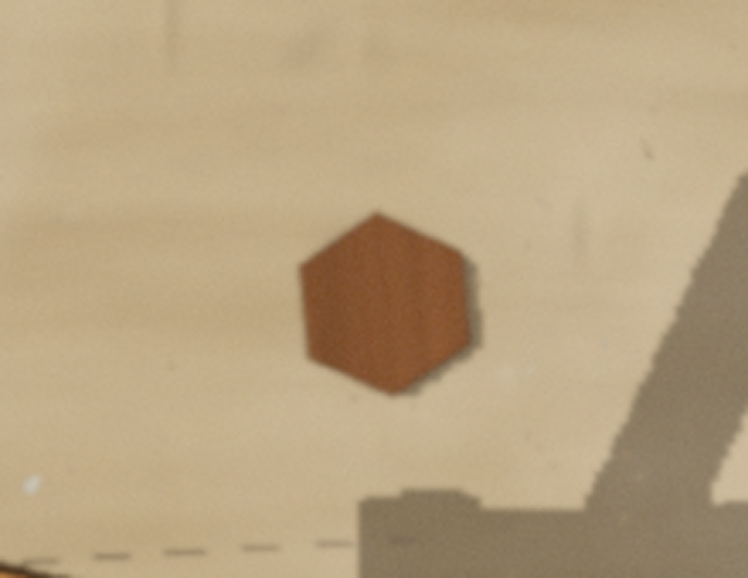

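The block now lies flat with clear corners, centred at about (386,304) in the crop. I'll fit it, pick it up round its sides and pack it in the notch.

```bash
cat >> fit.py <<'E'
tr=((bl[0]+br[0])/2*.5+w(tray,.04,0)*.5, np.radians(-13.5))  # frame at midpoint of back blocks
def W(x,y): return w(tr,x-.04,y)   # tray coords -> world
E
python3 - <<'E'
from fit import *
sb=fit(hexm(3),pts(np.load("TD.npy"),[(377,212),(462,253),(470,346),(394,395),(308,357),(301,266)],3.4,(211,43),.03))
print("sb",sb[0],np.degrees(sb[1]),sb[2])
yaw=sb[1]%(np.pi/3); yaw=min((yaw+k*np.pi/3 for k in range(6)),key=lambda a:abs(a-np.pi)); print(np.degrees(yaw))
x,y=sb[0]
manip.command_gripper(.9); manip.move_pose([x,y,.10],quat(yaw)); manip.movel([x,y,.005],v=.12,until_force=8)
manip.command_gripper(0); print("grip",manip.get_grip_width()*88,manip.get_tcp_pos())
manip.movel([x,y,.10],v=.15)
Y=np.pi+tr[1]; p=W(-.011,0); manip.move_pose([*p,.08],quat(Y)); manip.movel([*p,.022],v=.12)
print("floor",manip.movel([*p,.009],v=.03,until_force=3),manip.get_tcp_pos())
z=manip.get_tcp_pos()[2]+.0003
q=W(.003,0);print("notch",manip.movel([*q,z],v=.02,until_force=5),manip.get_ft_force())
t=np.array(manip.get_tcp_pos()[:2])-tr[0];c,s=np.cos(tr[1]),np.sin(tr[1]);print("tray xy",(c*t[0]+s*t[1]+.04)*1e3,(-s*t[0]+c*t[1])*1e3,manip.get_time())
E
```

```text
sb [ 0.4248 -0.1316] 4.753289466902383 0.8401368332799918
184.75328946690237
grip 52.084858070480266 [ 0.425  -0.1317  0.0053]
floor True [ 0.5973 -0.2079  0.0128]
notch True [-1.3984  0.2333  5.5636]
tray xy -10.21217410594253 -0.08574912176873874 25.9917
```

```bash
python3 - <<'E'
from fit import *
def loc():
    t=np.array(manip.get_tcp_pos()[:2])-tr[0];c,s=np.cos(tr[1]),np.sin(tr[1]);return np.r_[(c*t[0]+s*t[1]+.04)*1e3,(-s*t[0]+c*t[1])*1e3,manip.get_tcp_pos()[2]*1e3]
p=manip.get_tcp_pos(); z=p[2]+.0012; manip.movel([p[0],p[1],z],v=.02); print(manip.get_ft_force(),loc())
print("notch",manip.movel([*W(.003,0),z],v=.02,until_force=5),manip.get_ft_force(),loc(),manip.get_time())
E
```

```text
[-0.5455 -0.1197 -0.521 ] [-10.4161  -0.2076  13.7915]
notch True [ 0.8272 -0.4025 -1.137 ] [-4.714   0.0108 13.2808] 26.6667
```

```bash
python3 - <<'E'
from fit import *
def loc():
    t=np.array(manip.get_tcp_pos()[:2])-tr[0];c,s=np.cos(tr[1]),np.sin(tr[1]);return np.r_[(c*t[0]+s*t[1]+.04)*1e3,(-s*t[0]+c*t[1])*1e3,manip.get_tcp_pos()[2]*1e3]
manip.command_gripper(.72); p=manip.get_tcp_pos(); manip.movel([p[0],p[1],.10],v=.15)
yaw=ly[1]+np.pi; x,y=ly[0]; manip.command_gripper(.9)
manip.move_pose([x,y,.10],quat(yaw)); manip.movel([x,y,.013],v=.12,until_force=8)
manip.command_gripper(0); print("grip",manip.get_grip_width()*88,manip.get_tcp_pos())
manip.movel([x,y,.10],v=.15)
Y=tr[1]+np.pi/3; a=W(-.005-.0045,-.052-.0078)
manip.move_pose([*a,.09],quat(Y)); manip.movel([*a,.03],v=.12)
print("floor",manip.movel([*a,.017],v=.03,until_force=3),loc())
p=manip.get_tcp_pos(); z=p[2]+.0012; manip.movel([p[0],p[1],z],v=.02)
print("seat",manip.movel([*W(-.005+.003,-.052+.0052),z],v=.02,until_force=5),manip.get_ft_force(),loc(),manip.get_time())
E
```

```text
grip 52.04218871405826 [ 0.3869 -0.309   0.0134]
floor True [ -8.722  -59.9419  20.8558]
seat True [-0.4726  0.2245 -0.3393] [ -4.9918 -50.7101  21.4518] 34.825
```

```bash
python3 - <<'E'
from fit import *
manip.command_gripper(.75); p=manip.get_tcp_pos(); manip.movel([p[0],p[1],.12],v=.15)
manip.move_pose([.52,-.22,.27],quat(-.2)); manip.wait(.2)
np.save("TE.npy",toolT()); im=cams.read_camera("wrist")[:,:,::-1]
cv2.imwrite("pics/E.png",cv2.resize(im[50:180,210:370],None,fx=4.5,fy=4.5,interpolation=cv2.INTER_CUBIC)); print(manip.get_time())
E
```

```text
37.3083
```

View pics/E.png

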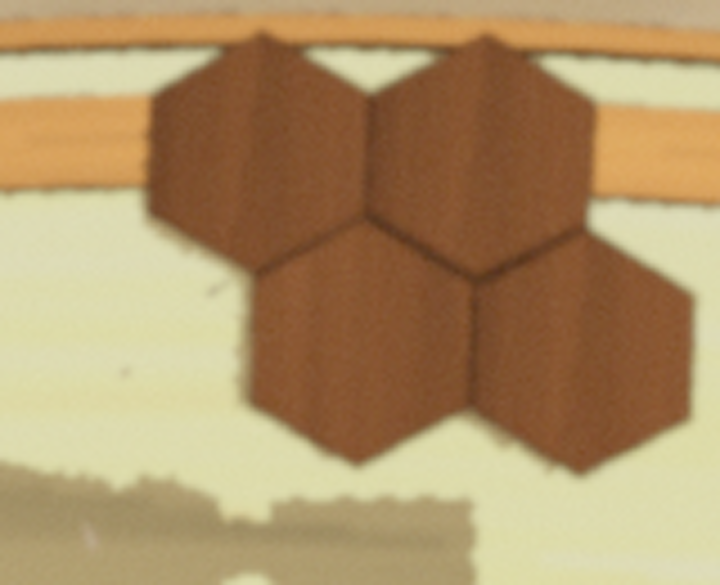

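The picture shows all four blocks flat and nested. The seams at (368,155), (312,243), (420,245), (475,340) and (530,252) are thin lines under 1 mm wide, so I'm handing in.

```bash
python3 -c "
from station import manip, cams
print(manip.job_done())"
```

```text
the job is handed in; nothing more can be done
None
```

I packed both blocks flat in the tray: the rack block sits in the notch and the loose block lies to its right. The last camera picture showed no visible gaps, and I handed the job in after about 37 s; the hand-in call returned no verdict.

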